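# Gauge a lens barrel, then hold it seated in the V-block

### The arm

A 6-joint arm with a two-finger parallel gripper is mounted at the origin on the work surface. World frame = base frame: x ahead of the robot, y to its left, z up, the work surface at z = 0. Lengths are in mm, angles in rad, forces in N, time in s.
With the tool pointing down it reaches from about 350 to 975 mm from the base axis. Payload 7.1 kg.
Tool frame: the origin (TCP) lies between the finger pads; the fingertips stand 19 mm ahead of it and the grasp point (between the pads) is the TCP; z points along the fingers, y is the line along which they close (so a half turn about z gives the same grasp; the last joint's range is limited). The gripper opens to 88 mm and grips with 3 to 60 N. Pads are 20 mm wide; open, the fingers measure 115 mm over their backs; the gripper's body (75 mm by 178 mm) begins 61 mm behind the grasp point.
Start: joints at [1.171, 0.423, 1.63, -0, 1.089, -0.019], TCP at [232.257, 580.225, 241.675] pointing down, gripper open.
Joint ranges: [-3, 3], [-0.9, 2.11], [0.09, 2.58], [-1.31, 4.45], [0.11, 2.69], [-2.54, 2.54]. Speed limits (rad/s): [2.39, 2.39, 3.01, 3.14, 3.14, 3.14].

### API

Orientations are given as a rotation vector (axis times angle).
In Python, from workcell import ctrl gives the robot as it stands.
- The arm moves only by the tool arm_command, never from a script. Its argument "series" is a list of rows, each an object with "linear": the shift along the tool's x, y, z in m, a list of three; "turn": the turn about the tool's z in rad. A call has 1 to 10 rows; each row shifts and turns the commanded pose from where the row before left it, along the tool's axes as they then stand; what a row does not reach is not made up. A row lasts 1/10 s, in which the tool goes at most 50 mm and 8.59 degrees, less where a joint would pass 70% of its speed; a pose out of reach is approached as far as the arm can. A call with a gripper value outside its range is refused whole. "jaw" is the opening, from -1 (shut) to 1 (fully open), set as the call begins (left out, the last holds). The fingers move at their own pace and stop on an object; the grip force is fixed at half the most. Time passes only in rows, so rows that do not move let the fingers close. It gives the time, the measured TCP pose, the force, the opening and the grip force at its end, in the units of the state.
- ctrl.get_obs(): the state, without advancing time (a new reading comes with each control period).
- ctrl.get_image(name): name is "scene" or "top"; returns a dict with "frame" (400x640x3 uint8, blue, green, red), "fx", "fy", "cx", "cy" (pixels), "k1" (the pictures are not rectified: a ray, as slopes to the right and down, at radius r is drawn at 1 + k1 r^2 times it, then the intrinsics apply), "rvec" (rotation vector, rad) and "tvec" (3), from world to camera coordinates, as OpenCV has them. Camera axes: x right, y down, z forward; pixel columns grow to the right and rows downward; lengths in mm; the calibration is good to about 2 mm. A picture is of the moment at which its call begins. There is no depth.
- ctrl.close_job(): hands the job in; it is judged then, once.
The state is a dict: "t": time; "qpos": joint angles; "qvel": joint speeds; "joint_torque": joint torques, N m; "ee_pos": TCP position; "orientation": TCP orientation; "ft_force": force on the tool from outside, world axes, zero at the start; "moment": the same for the moment, N m; "width": finger opening in mm; "grasp_force": force on a finger pad.
Only numpy, scipy, OpenCV 4.12 (cv2) and the standard library are available. Lean on these libraries where they do the work, as an engineer would, in place of code of your own. Each camera call takes 0.05 s, during which the arm holds its last target. There are 200 camera calls.

### The job

Push the height gauge's knob straight down until its foot rests on the lens barrel lying in the gauge's nest, keep it there for a moment so the diameter can be read, and let the foot spring back up. Then draw the barrel out lengthways from under the foot, lower it gently into the V-block (lengthways, about centred) and press it down with about 20 newtons so that it bears on both sloping faces. Finish while still holding it pressed there, and leave the beaker, the weight and the parts tray where they are.

Things in the scene. Friction and masses are not known exactly. Their poses are not given: they have to be found in the camera images.
- barrel: lens barrel: smooth aluminium cylinder, 32 mm in diameter, 180 mm long, about 0.28 kg, two flush black bands, glass ends. Origin at its middle on the axis, x along the barrel (either way round is the same; it may roll about x). Starts lying level in the gauge's nest, axis 51 mm above the bench along the gauge's x, its middle within 5 mm of the gauge's origin.
- gauge: height gauge, fixed to the bench. Origin on the bench under the middle of the nest, x along the nest towards the column. Base plate 235 x 75 mm, 12 mm thick. The barrel lies on two supports at x = -70 and +70 mm (24 mm long, 52 mm wide over their side stops, 45 mm high); between them (x -58 to +58 mm) nothing stands above the base plate: room for fingers beside the barrel's middle.
- gauge_knob (a point): middle of the flat top of the gauge's round grey push knob, 30 mm in diameter, over the nest's x = +70 mm; 173 mm above the bench when up, it moves straight down with the foot. Its guide sleeve below (24 mm in diameter, 96 to 122 mm height) hangs on an arm from a 118 mm high column at x = +125 mm of the gauge.
- foot_tip (a point): the gauge's foot, an 18 mm disc 6 mm thick: the middle of its underside, 97 mm above the bench when up, 67 mm when it rests on the barrel in the nest. Even when up it overhangs the barrel's end with 30 mm to spare: lift the barrel 12 to 25 mm to clear the stops, then draw it 45 mm or more along the gauge's -x before raising it.
- gauge_foot (a joint): how far the foot is pushed down, in m: 0 up, about 0.030 when it rests on the barrel, at most 0.043. A spring brings it back up: it takes about 1.2 N to start and 5.7 N at 0.030; past that the push goes into the barrel.
- vblock: steel V-block, fixed to the bench: base plate 180 x 85 mm, 14 mm thick, two 90-degree vees at x = -60 and +60 mm, each 26 mm long, about 60 mm wide, upper edges at 60 mm height; between them (x -47 to +47 mm) nothing stands above the base plate: room for fingers. Origin on the bench under its middle; the groove runs along its x.
- vee_seat (a point): where the barrel's middle lies when it is seated in the V-block: on the groove's middle, 60 mm above the bench; x along the groove, y across it.
- vee_left: the V-block's sloping faces on its +y side (45 degrees); same origin and axes as the V-block.
- vee_right: the V-block's sloping faces on its -y side (45 degrees); same origin and axes as the V-block.
- beaker: bystander: glass beaker, 60 mm in diameter, 75 mm high, origin under its middle, stands loose between the stations.
- check_weight: bystander: brass weight with a button, 44 mm in diameter, 55 mm high, origin under its middle.
- parts_tray: bystander: dark red open tray 110 x 75 x 28 mm, origin under its middle, beyond the stations.
Not all that is in view belongs to the job. Leave any blue, purple or red look-alike of the barrel alone.

How it is judged (in metres and radians):
On the way, in this order (a step that is already met when the one before it is completed fails the run):
1. the gauge foot is pushed down and rests on the barrel in its nest (joint 0.027 to 0.033, contact over 0.3 N) (value of joint gauge_foot between 0.027 and 0.033 m and contact force between gauge_foot_c1 and barrel above 0.3 N), for 0.3 s.
2. the foot is let back up while the barrel still lies in the nest (value of joint gauge_foot below 0.004 m and distance between barrel and gauge below 0.06 m), for 0.1 s.
3. the barrel is lifted out of the nest in the fingers (height (world z) of barrel above 0.072 m and contact force between the fingers and barrel above 1 N), for 0.1 s.
At the end, for the whole second after the job is handed in: Barrel at rest in both vees: axis within 3 mm below, 2 mm above, 2.5 mm sideways and 15 mm lengthways of the seat, aligned to 0.03 rad; fingers on it with over 3 N; each sloping side carries 4 to 45 N (weight alone: 2 N); gauge foot up (under 4 mm); bystanders moved under 30 mm (z of barrel in the frame of vee_seat between -0.003 and 0.002 m and y of barrel in the frame of vee_seat between -0.0025 and 0.0025 m and x of barrel in the frame of vee_seat between -0.015 and 0.015 m and angle between the x axis of barrel and the x axis of vee_seat, either way round below 0.03 rad and linear speed of barrel below 0.01 m/s and contact force between barrel and vee_left between 4 and 45 N and contact force between barrel and vee_right between 4 and 45 N and contact force between the fingers and barrel above 3 N and value of joint gauge_foot below 0.004 m and distance of each of beaker, check_weight, parts_tray from where it was at the start of the episode below 0.03 m); the arm keeps its last pose, push and grip.
It fails at once if the barrel drops or is slammed into the V-block (touches it while moving faster than 0.3 m/s) ((contact force between barrel and vee_left above 1 N or contact force between barrel and vee_right above 1 N) and linear speed of barrel above 0.3 m/s).
It fails at once if a bystander is knocked over or pushed away (over 30 mm or 0.5 rad) (distance of any of beaker, check_weight, parts_tray from where it was at the start of the episode above 0.03 m or angle between any of beaker, check_weight, parts_tray's own z axis and vertical above 0.5 rad).
It also fails if it takes over 72 s, if anything falls off the work surface, if the arm or the gripper's body presses on something with over 40 N, if the wrist force passes 120 N, or if a joint passes its speed limit or range.

## Working session

There is one attempt and no reset: what is moved stays moved. The work goes in short steps, Python scripts to look and compute and a tool call to move; the robot and the scene stay as the last step left them, time stands still between calls to the robot, and variables do not carry over. Pictures are saved under pics/ and viewed, at most 10 in all, crops included, and the job is handed in when it is done.

Besides the shell and the picture viewer there is one more tool, called after "Call:" by a JSON object that holds its "fn" and its "kwargs", one argument or row to a line. arm_command: Moves the arm, as the interface text tells. Its arguments: {"type":"object","properties":{"series":{"type":"array"},"jaw":{"type":"number"}},"required":["series"]}

```bash
mkdir -p pics; cat > h.py <<'E'
import numpy as np, cv2
from workcell import ctrl
def grab(n,name):
    d=ctrl.get_image(n); cv2.imwrite(f'pics/{name}.png',d['frame']); np.save(f'pics/{name}.npy',d,allow_pickle=True); return d
def load(name): return np.load(f'pics/{name}.npy',allow_pickle=True).item()
def ray(d,u,v):
    K=np.array([[d['fx'],0,d['cx']],[0,d['fy'],d['cy']],[0,0,1.]])
    p=cv2.undistortPoints(np.array([[[u,v]]],float),K,np.array([d['k1'],0,0,0,0.]))[0,0]
    R,_=cv2.Rodrigues(np.array(d['rvec'],float)); t=np.array(d['tvec'],float).ravel()
    return -R.T@t, R.T@np.array([p[0],p[1],1])
def plane(d,u,v,z):
    c,r=ray(d,u,v); return c+r*(z-c[2])/r[2]
def proj(d,P):
    K=np.array([[d['fx'],0,d['cx']],[0,d['fy'],d['cy']],[0,0,1.]])
    return cv2.projectPoints(np.array([P],float),np.array(d['rvec'],float),np.array(d['tvec'],float),K,np.array([d['k1'],0,0,0,0.]))[0].ravel()
E
python3 - <<'E'
from h import *
for n in('scene','top'):
    d=grab(n,n+'0'); print({k:d[k] for k in d if k!='frame'}, ray(d,320,200)[0])
print(ctrl.get_obs())
E
```

```text
{'fx': 430.9429643686344, 'fy': 430.9429643686344, 'cx': 322.7936391995946, 'cy': 198.40887464045613, 'k1': -0.006988270905234067, 'rvec': array([ 2.21622725,  0.75759063, -0.33230377]), 'tvec': array([-550.21891822,  -43.71471594, 1552.51400211])} [1151.47497392 -585.54532251 1022.83606743]
{'fx': 494.7963452222702, 'fy': 494.7963452222702, 'cx': 317.13837306478234, 'cy': 202.09675483853334, 'k1': 0.0062891633153963275, 'rvec': array([ 2.12288754, -2.12981961,  0.17388045]), 'tvec': array([ 165.38749037,  574.2325985 , 1447.07958966])} [ 316.69997253  149.00959881 1525.9858141 ]
{'t': 0.1, 'qpos': array([ 1.17100710e+00,  4.23752340e-01,  1.63060739e+00, -4.09595630e-05,
        1.08858778e+00, -1.89977914e-02]), 'qvel': array([ 6.06739074e-04, -5.42242445e-04, -1.09132767e-03, -4.71530085e-04,
       -2.17092664e-03,  8.15074999e-05]), 'joint_torque': array([ 3.23370496e-04, -5.45617175e+01, -2.74326932e+01,  6.45268173e-02,
        1.88809651e-02,  2.80225080e-06]), 'ee_pos': array([232.0853081 , 579.80265235, 240.98938273]), 'orientation': array([-5.94462433e-01, -3.08458553e+00,  2.09339837e-03]), 'ft_force': array([-0.56231376, -0.05743498, -0.01335463]), 'moment': array([-0.02247171, -0.01704531,  0.01680294]), 'grasp_force': 0.0, 'width': 87.60863421533543}
```

View pics/top0.png

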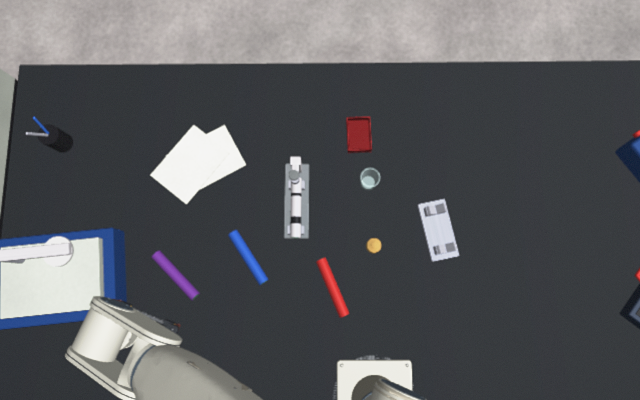

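View pics/scene0.png

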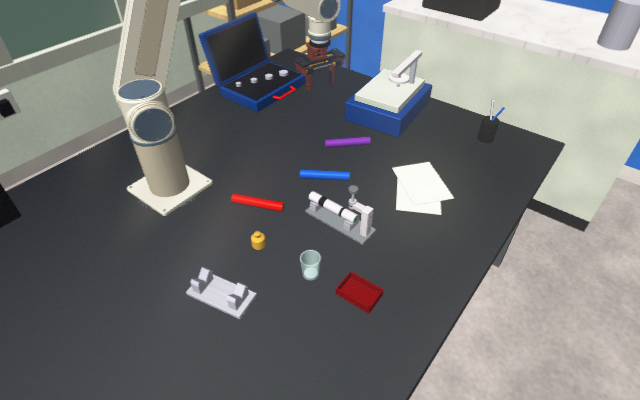

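Top view: the silver barrel with black bands lies in the gauge at (296,208), with the knob near (295,175). The V-block is at (438,230), the beaker at (370,178), the weight at (374,245) and the tray at (359,134). What could be taken for the barrel: blue (248,257), purple (175,275), red (333,287), and the silver banded one at (296,208). I choose the silver one and check it in a crop.

```bash
python3 - <<'E'
from h import *
d=load('top0'); f=d['frame']
cv2.imwrite('pics/crop0.png',cv2.resize(f[150:270,270:470],None,fx=4,fy=4,interpolation=cv2.INTER_CUBIC))
g=cv2.cvtColor(f,cv2.COLOR_BGR2HSV)
def plate(x0,y0,x1,y1,z):
    roi=g[y0:y1,x0:x1]
    m=(roi[...,2]>75).astype(np.uint8)
    m=cv2.morphologyEx(m,cv2.MORPH_OPEN,np.ones((3,3)))
    cs,_=cv2.findContours(m,cv2.RETR_EXTERNAL,cv2.CHAIN_APPROX_NONE); c=max(cs,key=cv2.contourArea)+[x0,y0]
    P=np.array([plane(d,u,v,z)[:2] for u,v in c[:,0]],np.float32)
    return c,P,cv2.minAreaRect(P),cv2.minAreaRect(c)
for r in((410,190,470,270,14),(278,145,320,245,12)):
    c,P,rp,rc=plate(*r); print(rp,rc)
    print(cv2.boxPoints(rp).round(1).tolist())
print(g[200:203,286:309,2]); print(g[225,410:470,2])
E
```

```text
((495.00115966796875, -206.13543701171875), (186.87789916992188, 91.3814926147461), 12.099294662475586) ((438.05255126953125, 229.6144561767578), (61.95831298828125, 29.67239761352539), 75.65067291259766)
[[394.1000061035156, -181.0], [413.20001220703125, -270.3999938964844], [595.9000244140625, -231.1999969482422], [576.7999877929688, -141.89999389648438]]
((599.7670288085938, 228.5826873779297), (78.20391082763672, 259.7413024902344), 89.70716094970703) ((296.4999694824219, 196.99996948242188), (24.999996185302734, 81.99998474121094), 0.0)
[[469.70001220703125, 190.10000610351562], [729.4000244140625, 188.8000030517578], [729.7999877929688, 267.0], [470.1000061035156, 268.29998779296875]]
[[163 161 161 161 147 140 181 215 229 236 240 241 240 238 224 177 161 163
  163 162 162 161 136]
 [163 159 161 160 147 141 180 214 228 237 240 240 240 238 223 176 161 162
  162 162 163 160 136]
 [161 162 160 162 147 142 183 215 229 237 240 240 240 238 223 176 163 163
  162 162 161 161 137]]
[ 62  63  62  62  62  63  64  63  62  64  63  66  89 171 229 228 224 223
 225 227 226 225 226 223 223 224 225 228 229 227 226 226 227 227 227 227
 227 226 225 226 221 170  75  63  62  63  63  63  64  62  63  63  63  62
  62  63  63  62  63  65]
```

View pics/crop0.png

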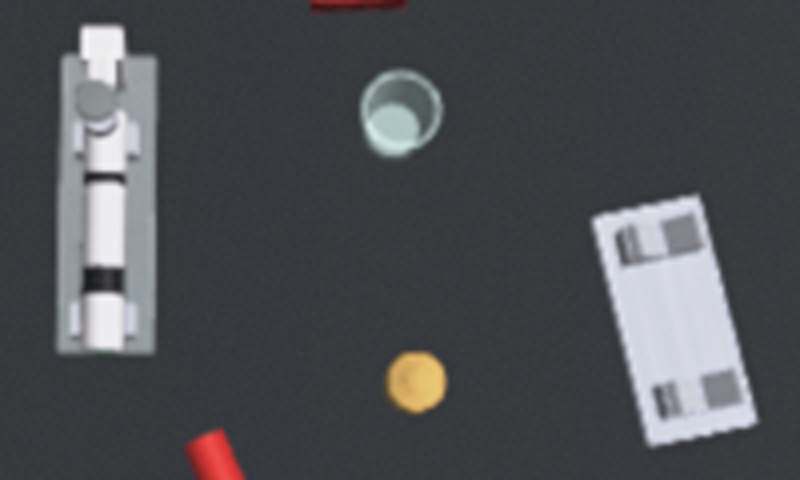

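```bash
python3 - <<'E'
from h import *
d=load('top0'); f=d['frame']; g=cv2.cvtColor(f,cv2.COLOR_BGR2HSV)
# barrel edges in top: half-max columns per row
pts=[]
for v in list(range(196,216))+[223]:
    row=g[v,280:315,2].astype(float); thr=200
    i=np.where(row>thr)[0]; a,b=i[0],i[-1]
    l=a-(row[a]-thr)/(row[a]-row[a-1]); r=b+(row[b]-thr)/(row[b]-row[b+1])
    pts.append(plane(d,280+(l+r)/2,v,60)[:2])
pts=np.array(pts); k=np.polyfit(pts[:,0],pts[:,1],1); print('axis y=',k, np.polyval(k,[500,590,660]),np.degrees(np.arctan(k[0])), pts[:,1].std())
print('end col',[g[v,296,2] for v in range(228,245)])
print('near end',plane(d,296,237,58))
# plate side edges, angle
e=[]
for v in range(200,222):
    row=g[v,275:320,2].astype(float)-110; i=np.where(row>0)[0]
    a,b=i[0],i[-1]; e.append([plane(d,275+a-row[a]/(row[a]-row[a-1]),v,12)[:2],plane(d,275+b+row[b]/(row[b]-row[b+1]),v,12)[:2]])
e=np.array(e)
for s in(0,1): print('edge',np.polyfit(e[:,s,0],e[:,s,1],1),e[:,s,1].mean())
# knob: gray circle
roi=f[168:184,284:306].astype(int); print(g[168:186,286:306,2])
s=load('scene0')['frame']
cv2.imwrite('pics/crop1.png',np.hstack([cv2.resize(s[180:250,295:395],None,fx=4,fy=4,interpolation=cv2.INTER_CUBIC),cv2.resize(s[255:325,175:275],None,fx=4,fy=4,interpolation=cv2.INTER_CUBIC)]))
E
```

```text
Traceback (most recent call last):
IndexError: index 0 is out of bounds for axis 0 with size 0
```

```bash
python3 - <<'E'
from h import *
d=load('top0'); f=d['frame']; g=cv2.cvtColor(f,cv2.COLOR_BGR2HSV)
pts=[]
for v in range(198,215):
    row=g[v,280:315,2].astype(float); thr=200
    i=np.where(row>thr)[0]; a,b=i[0],i[-1]
    l=a-(row[a]-thr)/(row[a]-row[a-1]); r=b+(row[b]-thr)/(row[b]-row[b+1])
    pts.append(plane(d,280+(l+r)/2,v,60)[:2])
pts=np.array(pts); k=np.polyfit(pts[:,0],pts[:,1],1); print('axis y=',k, np.polyval(k,[500,590,660]),np.degrees(np.arctan(k[0])))
print('end col',[int(g[v,296,2]) for v in range(228,245)])
print('near end',plane(d,296,237,58))
e=[]
for v in range(200,222):
    row=g[v,275:320,2].astype(float)-110; i=np.where(row>0)[0]
    a,b=i[0],i[-1]; e.append([plane(d,275+a-row[a]/(row[a]-row[a-1]),v,12)[:2],plane(d,275+b+row[b]/(row[b]-row[b+1]),v,12)[:2]])
e=np.array(e)
for s in(0,1): print('edge',np.polyfit(e[:,s,0],e[:,s,1],1),e[:,s,1].mean())
print(g[168:186,286:306,2])
s=load('scene0')['frame']
cv2.imwrite('pics/crop1.png',np.hstack([cv2.resize(s[180:250,295:395],None,fx=4,fy=4,interpolation=cv2.INTER_CUBIC),cv2.resize(s[255:325,175:275],None,fx=4,fy=4,interpolation=cv2.INTER_CUBIC)]))
E
```

```text
axis y= [-1.00953491e-02  2.31248762e+02] [226.20108705 225.29250563 224.5858312 ] -0.5784012461649009
end col [240, 240, 240, 240, 240, 241, 241, 242, 232, 162, 86, 59, 60, 61, 58, 61, 62]
near end [468.28516023 226.61424622  58.        ]
edge [6.42753473e-03 2.63459306e+02] 267.03025655415564
edge [3.43984696e-03 1.88811696e+02] 190.72172600520983
[[171 167 163 163 157 164 214 237 235 234 236 241 227 126 129 166 167 166
  165 164]
 [172 167 167 163 163 166 193 219 220 223 234 241 227 127 127 160 166 166
  165 166]
 [172 168 166 159 150 149 150 156 156 177 211 229 216 123 119 149 166 164
  164 166]
 [172 168 160 143 137 140 142 142 142 145 159 182 177 116 110 140 165 167
  167 166]
 [171 165 151 133 139 141 142 142 145 145 145 157 151 120 126 146 164 168
  166 167]
 [167 166 151 135 142 143 142 143 146 146 147 147 140 139 153 158 163 166
  165 165]
 [165 164 156 141 143 142 143 146 146 146 149 147 145 152 163 163 164 165
  164 166]
 [165 164 154 138 141 142 145 147 147 147 149 148 145 151 163 164 163 165
  167 166]
 [165 163 151 128 141 144 146 147 146 149 150 149 150 152 164 163 163 166
  165 166]
 [164 165 154 134 133 144 145 149 147 150 148 147 159 185 187 169 162 165
  165 165]
 [164 166 163 145 123 129 139 144 147 144 136 142 175 216 224 190 163 163
  166 165]
 [165 164 167 167 146 125 125 129 130 137 151 178 189 213 233 205 170 167
  163 164]
 [164 168 179 194 178 156 164 167 168 180 201 212 191 204 231 213 190 189
  172 162]
 [167 172 193 214 191 152 187 213 223 224 216 187 157 200 231 217 215 213
  190 162]
 [164 171 196 220 194 119 127 169 187 187 172 144 170 226 230 217 218 219
  201 161]
 [162 171 197 220 194 127 123 121 106 110 133 173 224 240 231 218 219 218
  205 161]
 [163 171 197 220 192 139 160 175 173 187 214 232 241 239 231 217 218 220
  205 163]
 [163 171 196 220 194 140 169 208 226 236 241 242 241 239 230 217 219 219
  203 162]]
```

View pics/crop1.png

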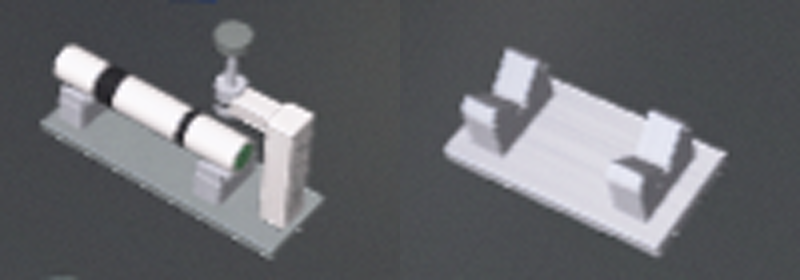

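```bash
python3 - <<'E'
from h import *
from scipy.spatial.transform import Rotation as R
T=load('top0'); S=load('scene0')
def tri(a,b):
    c1,r1=ray(T,*a); c2,r2=ray(S,*b); r1/=np.linalg.norm(r1); r2/=np.linalg.norm(r2)
    s=np.linalg.lstsq(np.c_[r1,-r2],c2-c1,rcond=None)[0]; p,q=c1+s[0]*r1,c2+s[1]*r2
    return (p+q)/2,np.linalg.norm(p-q)
print('knob tri',tri((294,174.6),(353.2,189)),'top',plane(T,294,174.6,173),'scene',plane(S,353.2,189,173))
C=lambda x,y:(295+x/4-.4,180+y/4-.4)
for n,p,z in (('near end left corner',(42,125),12),('front right',(272,257),12),('far right',(323,200),12)): print(n,plane(S,*C(*p),z))
# barrel axis in scene: centre at several places (mid across), z 51
for p in((63,68),(235,150)): pass
print('bands scene',plane(S,*C(112,87),55),plane(S,*C(187,126),55))
print('bands top',plane(T,296,220,64),plane(T,296.2,194.5,64))
D=lambda x,y:(175+(x-400)/4-.4,255+y/4-.4)
print('vblock corners scene',[plane(S,*D(*p),14)[:2].round(1) for p in((446,150),(660,250),(726,153))])
t0=lambda x,y:(270+x/4-.4,150+y/4-.4)
print('vblock corners top',[plane(T,*t0(*p),14)[:2].round(1) for p in((593,214),(698,194),(757,424),(649,446))])
o=ctrl.get_obs(); print(R.from_rotvec(o['orientation']).as_matrix().round(3))
E
```

```text
knob tri (array([633.27326779, 227.81261098, 170.27889044]), np.float64(1.857339130607499)) top [631.93142041 227.02348492 173.        ] scene [635.47334764 226.0171302  173.        ]
near end left corner [473.33366288 190.83241068  12.        ]
front right [707.04912828 187.19919616  12.        ]
far right [705.65960027 262.24467119  12.        ]
bands scene [519.3084753  227.20757654  55.        ] [594.72902456 227.90301646  55.        ]
bands top [518.5027654  226.55230773  64.        ] [595.90882468 226.33709903  64.        ]
vblock corners scene [array([ 417.7, -263.9]), array([ 593.2, -228.1]), array([ 574.1, -145.9])]
vblock corners top [array([ 576.7, -147.7]), array([ 592.1, -229.4]), array([ 414.6, -265.7]), array([ 398.2, -183.3])]
[[-0.928  0.372 -0.   ]
 [ 0.372  0.928 -0.001]
 [-0.    -0.001 -1.   ]]
```

Crop check: the silver two-band cylinder is in the nest under the foot (knob at scene pixel (353,189)), and the V-block corners are clear. The two views agree:

| Item | Position (mm) | Heading |
|---|---|---|
| Knob | about (633, 227) | n/a |
| Gauge origin | about (563, 227) | about 0° |
| V-block centre | about (495.5, -206) | about 11.6° |

Call:
{"fn": "arm_command", "kwargs": {
  "series": [
    {"linear": [0,0,0],"turn": -0.127},
    {"linear": [0,0,0],"turn": -0.127},
    {"linear": [0,0,0],"turn": -0.127},
    {"linear": [-0.0334,-0.0294,0],"turn": 0},
    {"linear": [-0.0334,-0.0294,0],"turn": 0},
    {"linear": [-0.0334,-0.0294,0],"turn": 0},
    {"linear": [-0.0334,-0.0294,0],"turn": 0},
    {"linear": [-0.0334,-0.0294,0],"turn": 0},
    {"linear": [-0.0334,-0.0294,0],"turn": 0},
    {"linear": [-0.0334,-0.0294,0],"turn": 0}
  ],
  "jaw": -1
}}

```text
t: 1.1
ee_pos: [467.1, 373.0, 241.4]
orientation: [0.0, -3.141, 0.0]
ft_force: [0.6, 0.6, -0.4]
width: 11.1
grasp_force: 0.0
```

Call:
{"fn": "arm_command", "kwargs": {
  "series": [
    {"linear": [-0.0334,-0.0294,0],"turn": 0},
    {"linear": [-0.0334,-0.0294,0],"turn": 0},
    {"linear": [-0.0334,-0.0294,0],"turn": 0},
    {"linear": [-0.0334,-0.0294,0],"turn": 0},
    {"linear": [-0.0334,-0.0294,0],"turn": 0},
    {"linear": [0,0,0],"turn": 0},
    {"linear": [0,0,0],"turn": 0},
    {"linear": [0,0,0],"turn": 0}
  ]
}}

```text
t: 1.9
ee_pos: [632.2, 228.0, 241.2]
orientation: [0.001, -3.14, 0.0]
ft_force: [0.2, 1.2, 0.5]
width: 0.7
grasp_force: 0.0
```

Call:
{"fn": "arm_command", "kwargs": {
  "series": [
    {"linear": [0,0,0.02],"turn": 0},
    {"linear": [0,0,0.02],"turn": 0},
    {"linear": [0,0,0.005],"turn": 0},
    {"linear": [0,0,0],"turn": 0},
    {"linear": [0,0,0],"turn": 0}
  ]
}}

```text
t: 2.4
ee_pos: [633.1, 228.3, 197.6]
orientation: [-0.002, 3.141, 0.001]
ft_force: [-0.4, 0.2, 0.6]
width: 0.4
grasp_force: 0.0
```

```bash
python3 - <<'E'
from h import *
d=grab('scene','s1'); cv2.imwrite('pics/crop2.png',cv2.resize(d['frame'][140:250,290:400],None,fx=5,fy=5,interpolation=cv2.INTER_CUBIC))
E
```

```text
(no output)
```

View pics/crop2.png

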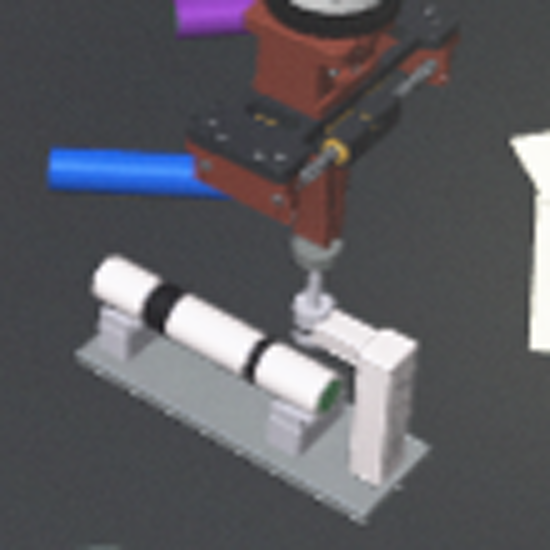

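The fingertips (crop (318,240)) stand centred on the knob (crop (318,250)). I push down now.

Call:
{"fn": "arm_command", "kwargs": {
  "series": [
    {"linear": [0,0,0.004],"turn": 0},
    {"linear": [0,0,0.004],"turn": 0},
    {"linear": [0,0,0.004],"turn": 0},
    {"linear": [0,0,0.004],"turn": 0},
    {"linear": [0,0,0.004],"turn": 0},
    {"linear": [0,0,0.004],"turn": 0},
    {"linear": [0,0,0.003],"turn": 0},
    {"linear": [0,0,0],"turn": 0},
    {"linear": [0,0,0],"turn": 0}
  ]
}}

```text
t: 3.35
ee_pos: [633.5, 227.7, 169.9]
orientation: [-0.0, 3.141, 0.0]
ft_force: [2.1, 1.0, 4.8]
width: 0.3
grasp_force: 2.3
```

Call:
{"fn": "arm_command", "kwargs": {
  "series": [
    {"linear": [0,0,0.003],"turn": 0},
    {"linear": [0,0,0.003],"turn": 0},
    {"linear": [0,0,0.001],"turn": 0},
    {"linear": [0,0,0.001],"turn": 0},
    {"linear": [0,0,0],"turn": 0},
    {"linear": [0,0,0],"turn": 0},
    {"linear": [0,0,0],"turn": 0}
  ]
}}

```text
t: 4.05
ee_pos: [633.5, 227.7, 162.3]
orientation: [-0.0, 3.141, 0.001]
ft_force: [2.3, 2.2, 6.1]
width: 0.3
grasp_force: 3.1
```

Call:
{"fn": "arm_command", "kwargs": {
  "series": [
    {"linear": [0,0,0.001],"turn": 0},
    {"linear": [0,0,0],"turn": 0},
    {"linear": [0,0,0],"turn": 0},
    {"linear": [0,0,0],"turn": 0}
  ]
}}

```text
t: 4.45
ee_pos: [633.6, 227.7, 162.2]
orientation: [-0.0, 3.14, 0.001]
ft_force: [-0.1, 1.9, 11.1]
width: 0.3
grasp_force: 5.7
```

Call:
{"fn": "arm_command", "kwargs": {
  "series": [
    {"linear": [0,0,0.001],"turn": 0},
    {"linear": [0,0,0],"turn": 0},
    {"linear": [0,0,0],"turn": 0},
    {"linear": [0,0,0],"turn": 0}
  ]
}}

```text
t: 4.85
ee_pos: [633.7, 227.7, 162.0]
orientation: [-0.0, 3.14, 0.001]
ft_force: [-1.7, 0.4, 17.7]
width: 0.7
grasp_force: 8.4
```

The foot bore on the barrel: the force rose steeply to 17.7 N at constant height. I release it and move over the barrel's middle.

Call:
{"fn": "arm_command", "kwargs": {
  "series": [
    {"linear": [0,0,-0.005],"turn": 0},
    {"linear": [0,0,-0.01],"turn": 0},
    {"linear": [0,0,-0.01],"turn": 0},
    {"linear": [0,0,-0.01],"turn": 0},
    {"linear": [0,0,-0.02],"turn": 0},
    {"linear": [0,0,-0.025],"turn": 0},
    {"linear": [0.024,0,0],"turn": 0},
    {"linear": [0.024,0,0],"turn": 0},
    {"linear": [0.025,0,0],"turn": 0},
    {"linear": [0,0,0],"turn": 0}
  ]
}}

```text
t: 5.85
ee_pos: [556.5, 226.7, 239.1]
orientation: [0.002, -3.137, 0.003]
ft_force: [0.1, 0.2, 0.6]
width: 0.7
grasp_force: 0.0
```

Call:
{"fn": "arm_command", "kwargs": {
  "series": [
    {"linear": [0,0,0.02],"turn": 0},
    {"linear": [0,0,0.02],"turn": 0},
    {"linear": [0,0,0.02],"turn": 0},
    {"linear": [0,0,0.02],"turn": 0},
    {"linear": [0,0,0.02],"turn": 0},
    {"linear": [0,0,0.02],"turn": 0},
    {"linear": [0,0,0],"turn": 0},
    {"linear": [0,0,0],"turn": 0},
    {"linear": [0,0,0],"turn": 0}
  ],
  "jaw": 1
}}

```text
t: 6.75
ee_pos: [561.0, 227.6, 120.6]
orientation: [-0.0, 3.14, 0.001]
ft_force: [0.0, 0.0, 0.1]
width: 68.9
grasp_force: 0.0
```

```bash
python3 - <<'E'
from h import *
d=grab('scene','s2'); cv2.imwrite('pics/crop3.png',cv2.resize(d['frame'][150:250,290:390],None,fx=5,fy=5,interpolation=cv2.INTER_CUBIC))
E
```

```text
(no output)
```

View pics/crop3.png

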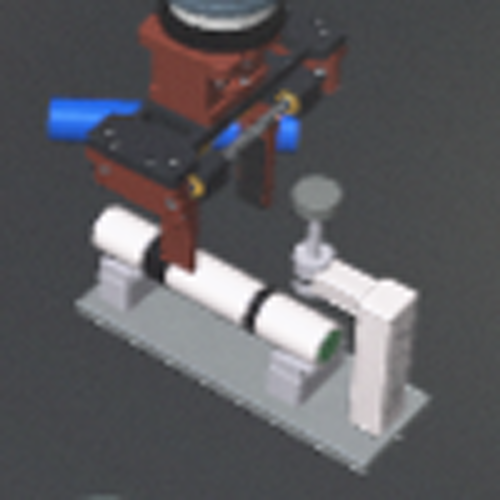

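The foot is back up (knob at crop (318,197)). The open fingers straddle the barrel, at crop (180,250) and (258,190). I descend and grip.

Call:
{"fn": "arm_command", "kwargs": {
  "series": [
    {"linear": [0,0,0],"turn": 0},
    {"linear": [0,0,0.015],"turn": 0},
    {"linear": [0,0,0.015],"turn": 0},
    {"linear": [0,0,0.015],"turn": 0},
    {"linear": [0,0,0.015],"turn": 0},
    {"linear": [0,0,0.009],"turn": 0},
    {"linear": [0,0,0],"turn": 0},
    {"linear": [0,0,0],"turn": 0}
  ],
  "jaw": 1
}}

```text
t: 7.6
ee_pos: [560.1, 227.5, 50.3]
orientation: [0.0, -3.141, 0.0]
ft_force: [-0.5, -0.3, 0.1]
width: 87.9
grasp_force: 0.0
```

Call:
{"fn": "arm_command", "kwargs": {
  "series": [
    {"linear": [0,0,0],"turn": 0},
    {"linear": [0,0,0],"turn": 0},
    {"linear": [0,0,0],"turn": 0},
    {"linear": [0,0,0],"turn": 0},
    {"linear": [0,0,0],"turn": 0},
    {"linear": [0,0,0],"turn": 0},
    {"linear": [0,0,0],"turn": 0},
    {"linear": [0,0,0],"turn": 0}
  ],
  "jaw": -1
}}

```text
t: 8.4
ee_pos: [560.2, 227.6, 50.7]
orientation: [-0.0, 3.141, 0.0]
ft_force: [-0.6, 0.4, 1.4]
width: 31.3
grasp_force: 30.0
```

Call:
{"fn": "arm_command", "kwargs": {
  "series": [
    {"linear": [0,0,-0.006],"turn": 0},
    {"linear": [0,0,-0.006],"turn": 0},
    {"linear": [0,0,-0.006],"turn": 0},
    {"linear": [0,0,0],"turn": 0},
    {"linear": [0,0,0],"turn": 0}
  ]
}}

```text
t: 8.9
ee_pos: [560.2, 227.5, 69.0]
orientation: [-0.0, 3.141, 0.0]
ft_force: [-1.1, -0.3, -1.8]
width: 31.3
grasp_force: 30.0
```

Call:
{"fn": "arm_command", "kwargs": {
  "series": [
    {"linear": [0.015,0,0],"turn": 0},
    {"linear": [0.015,0,0],"turn": 0},
    {"linear": [0.015,0,0],"turn": 0},
    {"linear": [0.015,0,0],"turn": 0},
    {"linear": [0.01,0,0],"turn": 0},
    {"linear": [0,0,0],"turn": 0},
    {"linear": [0,0,0],"turn": 0}
  ]
}}

```text
t: 9.6
ee_pos: [490.7, 227.7, 68.8]
orientation: [-0.001, 3.141, 0.0]
ft_force: [1.0, 0.9, -2.6]
width: 31.4
grasp_force: 30.0
```

Call:
{"fn": "arm_command", "kwargs": {
  "series": [
    {"linear": [0,0,-0.02],"turn": 0},
    {"linear": [0,0,-0.025],"turn": 0},
    {"linear": [0,0,-0.025],"turn": 0},
    {"linear": [0,0,-0.021],"turn": 0},
    {"linear": [0,0,0],"turn": 0},
    {"linear": [0,-0.0134,0],"turn": 0},
    {"linear": [-0.001,-0.025,0],"turn": 0},
    {"linear": [-0.001,-0.035,0],"turn": 0},
    {"linear": [-0.001,-0.035,0],"turn": 0},
    {"linear": [-0.001,-0.035,0],"turn": 0}
  ]
}}

```text
t: 10.6
ee_pos: [493.0, 81.9, 158.0]
orientation: [0.001, -3.139, 0.001]
ft_force: [0.5, -0.1, -3.7]
width: 31.2
grasp_force: 30.0
```

Call:
{"fn": "arm_command", "kwargs": {
  "series": [
    {"linear": [-0.001,-0.035,0],"turn": 0},
    {"linear": [0,-0.035,0],"turn": 0},
    {"linear": [0,-0.035,0],"turn": 0},
    {"linear": [0,-0.035,0],"turn": 0},
    {"linear": [0,-0.035,0],"turn": 0},
    {"linear": [0,-0.035,0],"turn": 0},
    {"linear": [0,-0.035,0],"turn": 0},
    {"linear": [0,-0.025,0],"turn": 0},
    {"linear": [0,-0.02,0],"turn": 0},
    {"linear": [0,0,0],"turn": 0}
  ]
}}

```text
t: 11.6
ee_pos: [494.0, -208.5, 158.1]
orientation: [-0.004, -3.14, -0.0]
ft_force: [0.1, 1.2, -2.7]
width: 30.6
grasp_force: 30.0
```

Call:
{"fn": "arm_command", "kwargs": {
  "series": [
    {"linear": [0,0,0],"turn": -0.07},
    {"linear": [0,0,0],"turn": -0.07},
    {"linear": [0,0,0],"turn": -0.063},
    {"linear": [0,0,0],"turn": 0},
    {"linear": [0,0,0],"turn": 0},
    {"linear": [0,0,0],"turn": 0}
  ]
}}

```text
t: 12.2
ee_pos: [494.8, -205.6, 159.2]
orientation: [0.317, -3.125, -0.001]
ft_force: [-0.3, -0.7, -3.0]
width: 31.2
grasp_force: 30.0
```

```bash
python3 - <<'E'
from h import *
d=grab('scene','s3'); a=d['frame'][210:340,150:310]
t=grab('top','t3'); b=t['frame'][180:290,380:500]
cv2.imwrite('pics/crop4.png',np.hstack([cv2.resize(a,(492,400),interpolation=cv2.INTER_CUBIC),cv2.resize(b,None,fx=2.5,fy=400/110,interpolation=cv2.INTER_CUBIC)]))
o=ctrl.get_obs(); print(o['ee_pos'],o['orientation'],o['qpos'],o['t'])
E
```

```text
[ 495.0675244  -205.76477468  159.45779736] [ 3.17638255e-01 -3.12515936e+00 -3.14342955e-04] [-4.16110475e-01  4.08835376e-01  1.88512364e+00  1.26246659e-05
  8.48021632e-01 -2.18949759e+00] 12.3
```

View pics/crop4.png

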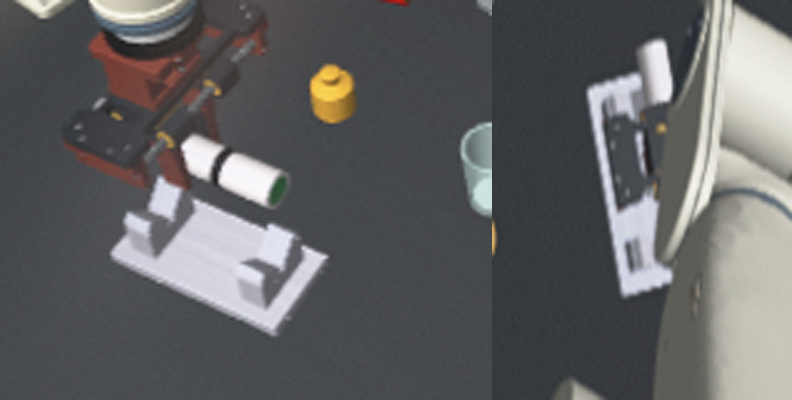

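The scene crop shows the barrel held level above the V-block, with its end at crop (280,190) beyond the right-hand vee; the arm hides most of the top view. I lower it.

Call:
{"fn": "arm_command", "kwargs": {
  "series": [
    {"linear": [0,0,0.02],"turn": 0},
    {"linear": [0,0,0.02],"turn": 0},
    {"linear": [0,0,0.02],"turn": 0},
    {"linear": [0,0,0.015],"turn": 0},
    {"linear": [0,0,0.008],"turn": 0},
    {"linear": [0,0,0.004],"turn": 0},
    {"linear": [0,0,0],"turn": 0},
    {"linear": [0,0,0],"turn": 0}
  ]
}}

```text
t: 13.1
ee_pos: [495.7, -206.1, 73.3]
orientation: [-0.318, 3.124, -0.001]
ft_force: [-0.0, 0.1, -3.1]
width: 31.2
grasp_force: 30.0
```

```bash
python3 - <<'E'
from h import *
d=grab('scene','s4'); a=d['frame'][240:330,170:290]
cv2.imwrite('pics/crop5.png',cv2.resize(a,None,fx=6,fy=6,interpolation=cv2.INTER_CUBIC))
E
```

```text
(no output)
```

View pics/crop5.png

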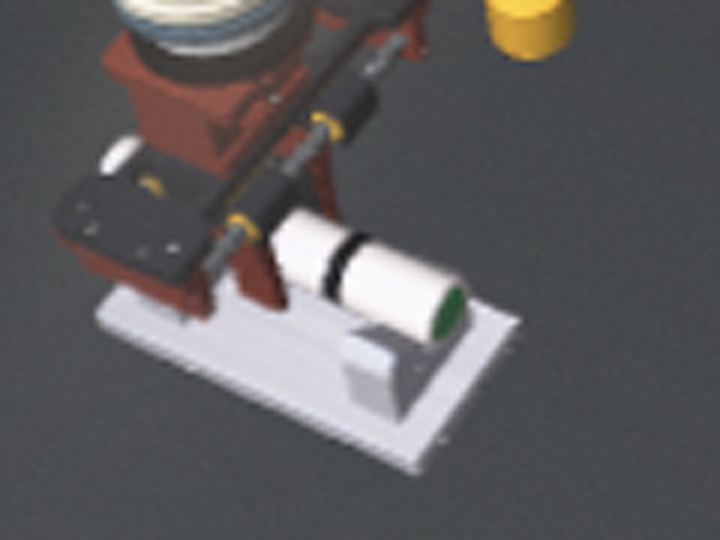

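The barrel hovers over the vees with its green end at crop (449,312), and nothing fouls it. I compute its end position and lower further.

```bash
python3 - <<'E'
from h import *
d=load('s4'); p=plane(d,170+449/6-.4,240+312/6-.4,73); v=p[:2]-[495.5,-206]; c,s=np.cos(.2025),np.sin(.2025)
print(p, 'along',v@[c,s],'across',v@[-s,c])
E
```

```text
[ 580.79959248 -187.56997837   73.        ] along 87.26327764777022 across 0.8980801119207659
```

Call:
{"fn": "arm_command", "kwargs": {
  "series": [
    {"linear": [0,0,0.004],"turn": 0},
    {"linear": [0,0,0.004],"turn": 0},
    {"linear": [0,0,0.002],"turn": 0},
    {"linear": [0,0,0.001],"turn": 0},
    {"linear": [0,0,0],"turn": 0},
    {"linear": [0,0,0],"turn": 0},
    {"linear": [0,0,0],"turn": 0}
  ]
}}

```text
t: 13.85
ee_pos: [495.3, -205.9, 61.8]
orientation: [-0.319, 3.125, -0.0]
ft_force: [-0.7, 0.4, -3.5]
width: 31.5
grasp_force: 30.0
```

```bash
python3 - <<'E'
from h import *
o=ctrl.get_obs(); print(o['ee_pos'],o['ft_force'],o['moment'])
E
```

```text
[ 495.32044374 -205.94948236   61.76007056] [-0.65035151  0.44892031 -3.52694746] [ 0.0249694  -0.02189542 -0.01040952]
```

Call:
{"fn": "arm_command", "kwargs": {
  "series": [
    {"linear": [0,0,0.001],"turn": 0},
    {"linear": [0,0,0.001],"turn": 0},
    {"linear": [0,0,0],"turn": 0},
    {"linear": [0,0,0],"turn": 0},
    {"linear": [0,0,0],"turn": 0}
  ]
}}

```text
t: 14.35
ee_pos: [495.4, -205.7, 60.5]
orientation: [-0.318, 3.125, 0.0]
ft_force: [-1.4, 1.9, 7.3]
width: 31.9
grasp_force: 30.0
```

Call:
{"fn": "arm_command", "kwargs": {
  "series": [
    {"linear": [0,0,0.001],"turn": 0},
    {"linear": [0,0,0],"turn": 0},
    {"linear": [0,0,0],"turn": 0},
    {"linear": [0,0,0],"turn": 0}
  ]
}}

```text
t: 14.75
ee_pos: [495.4, -205.5, 60.2]
orientation: [-0.318, 3.125, 0.0]
ft_force: [-4.4, 5.2, 16.0]
width: 31.5
grasp_force: 30.0
```

```bash
python3 - <<'E'
from h import *
o=ctrl.get_obs(); print(o['ee_pos'],o['ft_force'],o['moment'],o['orientation'])
E
```

```text
[ 495.38422598 -205.51903256   60.20747835] [-4.42107903  5.23842947 16.03725368] [0.73897885 0.63625259 0.02566199] [-3.18426486e-01  3.12490248e+00  4.16198427e-04]
```

Call:
{"fn": "arm_command", "kwargs": {
  "series": [
    {"linear": [0.0004,0.0008,0],"turn": 0},
    {"linear": [0,0,0.0003],"turn": 0},
    {"linear": [0,0,0],"turn": 0},
    {"linear": [0,0,0],"turn": 0},
    {"linear": [0,0,0],"turn": 0},
    {"linear": [0,0,0],"turn": 0}
  ]
}}

```text
t: 15.35
ee_pos: [495.4, -205.2, 60.0]
orientation: [-0.319, 3.124, -0.001]
ft_force: [-3.2, 3.4, 14.2]
width: 31.2
grasp_force: 30.0
```

```bash
python3 - <<'E'
from h import *
d=grab('scene','s5'); a=d['frame'][180:330,170:370]
cv2.imwrite('pics/crop6.png',cv2.resize(a,None,fx=4,fy=4,interpolation=cv2.INTER_CUBIC))
o=ctrl.get_obs(); print(o['ee_pos'],o['ft_force'],o['moment'],o['qvel'])
E
```

```text
[ 495.36679862 -205.25421557   59.97148043] [-4.19899728  3.85912014 14.4958885 ] [0.49587605 0.4057914  0.08519239] [-0.00012242 -0.00048748  0.00047594 -0.00085732 -0.00069973 -0.00052184]
```

View pics/crop6.png

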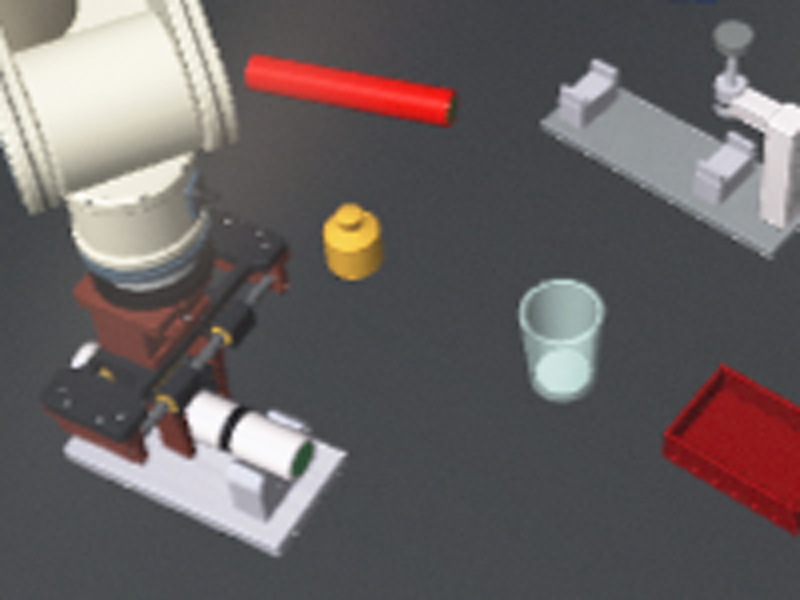

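The barrel is seated in both vees and the foot is up. The beaker (560,340), the weight (353,240) and the tray are undisturbed. One small trim to about 20 N, then I hand in.

Call:
{"fn": "arm_command", "kwargs": {
  "series": [
    {"linear": [0.0004,0.0004,0.0005],"turn": 0},
    {"linear": [0,0,0],"turn": 0},
    {"linear": [0,0,0],"turn": 0},
    {"linear": [0,0,0],"turn": 0},
    {"linear": [0,0,0],"turn": 0},
    {"linear": [0,0,0],"turn": 0}
  ]
}}

```text
t: 16.0
ee_pos: [495.4, -205.2, 59.9]
orientation: [-0.319, 3.123, -0.002]
ft_force: [-3.5, 2.5, 16.6]
width: 31.1
grasp_force: 30.0
```

```bash
python3 - <<'E'
from h import *
o=ctrl.get_obs(); print(o['ee_pos'],o['ft_force'],o['grasp_force'])
if 10<o['ft_force'][2]<25 and np.hypot(*o['ft_force'][:2])<7: print(ctrl.close_job())
E
```

```text
[ 495.35569511 -205.15115291   59.85669749] [-3.54503267  2.540414   16.57868739] 29.974290132522583
the job is handed in; nothing more can be done
None
```

I gauged the barrel, drew it out and seated it in the V-block, handing in at about 16 s with it still held and pressed down at about 20 N; the bystanders stayed put in the last picture, but the hand-in gave no verdict.

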